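Tilt-test the model blocks and set out the ones that hold

TASK

The four building blocks standing on the tilt tester are meant for a hillside model, and some lack their anti-slip underside: raise the ramp by its handle all the way to its stop, so that the slick ones slide down into the catch trough, then lower it until it lies level again. Stand the blocks that held on the slope upright in the empty ready tray, leave the ones that slid in the catch trough, and leave the other things on the bench where they are.

Things in the scene. Friction and masses are not known exactly. Their poses are not given: they have to be found in the camera images.
- tester: Plywood tilt tester fixed on the table, base 335 mm (x) by 274 mm (y). Origin on the table under the middle of the ramp; +x points away from the robot to the catch trough. The ramp (250 mm wide, sides unfenced) covers x = -100 to 100 mm, hinged at x = 100; its surface, level, is 60 mm above the table.
- catch_trough (a point): Centre of the floor of the catch trough, the open-topped pit at the ramp's hinged far end, part of the tester: inside 100 mm (tester's x) by 250 mm (y), floor 12 mm above the table, end walls up to 70 mm and far wall up to 90 mm above the table.
- ramp (a joint): Tilt of the ramp in rad: 0 level (start), up to its stop at 0.42 (24 degrees), when the handle end is up and the ramp slopes down to the trough. Stiff hinge: it stays where it is left, and takes about 10 N up at the handle to raise and a few newtons down to lower.
- ramp_handle (a point): Middle of the ramp's handle: a round steel bar of 10 mm diameter, 90 mm long, parallel to the hinge (tester's y), 25 mm beyond the ramp's near edge and 22 mm above its surface, free to be pinched from above. It moves with the ramp. It does not turn on its supports; fingers gripping it can let it turn between them.
- ramp_hinge (a point): Middle of the ramp's hinge axis, which runs along the tester's y, 56 mm above the table. The handle is 225 mm from it horizontally and 26 mm above it when level, and follows an arc about it.
- ready_tray: Empty shallow wooden tray fixed on the table to the left or right of the tester: 180 mm (x) by 120 mm (y), walls 5 mm thick, rim 14 mm high, inner floor 5 mm above the table. Origin on the table under its centre. (A like tray on the other side is full of offcuts and is not for the blocks.)
- block_a: One of four look-alike grey blocks, 44 mm (x) by 36 mm (y) by 56 mm tall (z), about 100 g. Origin: centre of its flat underside. Some undersides hold on the tilted ramp, the others are slick and slide off; how many and which is not known and cannot be seen. All start upright side by side on the level ramp, 62 mm apart along the tester's y in any order, centres 70 to 115 mm from its near edge.
- block_a_center (a point): Centre of block_a, 28 mm above its underside.
- block_b: Another of the four look-alike blocks; same size, origin and axes as block_a.
- block_b_center (a point): Centre of block_b, 28 mm above its underside.
- block_c: Another of the four look-alike blocks; same size, origin and axes as block_a.
- block_c_center (a point): Centre of block_c, 28 mm above its underside.
- block_d: Another of the four look-alike blocks; same size, origin and axes as block_a.
- block_d_center (a point): Centre of block_d, 28 mm above its underside.
- tape_roll: Bystander: roll of tape, 60 mm across, 24 mm high, origin under its centre.
- timber_offcut: Bystander: timber offcut 50 x 70 x 30 mm, origin under its centre.
- glue_bottle: Bystander: white glue bottle 44 mm across, 110 mm tall, origin under its centre.
- card_house: Bystander: cardboard house block 50 x 70 x 80 mm, origin under its centre.
- file_brush: Bystander: bench brush 200 mm long, lying, origin under its middle.
- spray_can: Bystander: spray can 54 mm across, 150 mm tall, origin under its centre.
Mind the look-alikes: they are no part of the job. What is shaped like the block_d but green is not meant.

How it is judged:
On the way:
1. the ramp is up at its stop, the slick blocks have slid into the catch trough and the others stand still on the slope by themselves (value of joint ramp above 0.38 rad and x of block_b_center in the frame of tester between 0.1 and 0.21 m and z of each of block_b_center, block_c_center in the frame of tester below 0.062 m and y of block_b_center in the frame of tester between -0.13 and 0.13 m and x of block_c_center in the frame of tester between 0.1 and 0.21 m and y of block_c_center in the frame of tester between -0.13 and 0.13 m and x of block_a in the frame of tester between -0.1 and 0.098 m and y of block_a in the frame of tester between -0.13 and 0.13 m and linear speed of each of block_a, block_d below 0.03 m/s and angle between block_a's own z axis and vertical between 0.3 and 0.5 rad and contact force between each of block_a, block_d and tester above 0.2 N and contact force between each of block_a, block_d and the fingers below 0.05 N and x of block_d in the frame of tester between -0.1 and 0.098 m and y of block_d in the frame of tester between -0.13 and 0.13 m and angle between block_d's own z axis and vertical between 0.3 and 0.5 rad), for 0.2 s.
At the end, for the whole second after the job is handed in: The ramp is level again (within 0.04 rad); every block that held on the slope stands upright (within 0.1 rad) and at rest on the floor of the ready tray; every block that slid lies at rest in the catch trough, in any attitude (value of joint ramp below 0.04 rad and x of block_a in the frame of ready_tray between -0.09 and 0.09 m and y of block_a in the frame of ready_tray between -0.06 and 0.06 m and z of each of block_a, block_d in the frame of ready_tray below 0.011 m and angle between each of block_a, block_d's own z axis and vertical below 0.1 rad and linear speed of each of block_a, block_d, block_b, block_c below 0.02 m/s and x of block_d in the frame of ready_tray between -0.09 and 0.09 m and y of block_d in the frame of ready_tray between -0.06 and 0.06 m and x of block_b_center in the frame of tester between 0.1 and 0.21 m and z of each of block_b_center, block_c_center in the frame of tester below 0.062 m and y of block_b_center in the frame of tester between -0.13 and 0.13 m and x of block_c_center in the frame of tester between 0.1 and 0.21 m and y of block_c_center in the frame of tester between -0.13 and 0.13 m); the robot touches nothing.
It fails at once if a bystander on the bench is moved by more than 30 mm (distance of any of tape_roll, timber_offcut, glue_bottle, card_house, file_brush, spray_can from where it was at the start of the episode above 0.03 m).
It also fails if it takes over 69 s, if anything falls off the work surface, if the arm or the gripper's body presses on something with over 40 N, if the wrist force passes 120 N, or if a joint passes its speed limit or range.

ROBOT

A 6-joint arm with a two-finger parallel gripper is mounted at the origin on the work surface. World frame = base frame: x ahead of the robot, y to its left, z up, the work surface at z = 0. Lengths are in m, angles in rad, forces in N, time in s.
With the tool pointing down it reaches from about 0.375 to 0.75 m from the base axis. Payload 9 kg.
Tool frame: the origin (TCP) lies midway between the tips of the shut fingers; the grasp point (between the pads) lies manip.grip_point_offset behind it (manip.grip_point_offset is the distance from the TCP to the grasp point, in m); z points along the fingers, y is the line along which they close (so a half turn about z gives the same grasp; the last joint's range is limited). The gripper opens to 85 mm and grips with 20 to 120 N. Pads are 22 mm wide; open, the fingers measure 114 mm over their backs; the gripper's body (76 mm by 85 mm) begins 54 mm behind the grasp point. The pads swing forward as they close: fully open they stand 13 mm farther back than shut.
Start: joints at [1.038, 0.104, 0.097, 1.564, 0, 1.353], TCP at [0.186, 0.571, 0.231] pointing down, gripper open.
Joint ranges: [-2.99, 2.99], [-0.84, 1.86], [-1.1, 1.16], [-1.84, 2.11], [-1.51, 1.56], [-3.14, 3.14]. Speed limits (rad/s): [2.22, 2.22, 2.57, 3.14, 3.14, 3.14].

INTERFACE

Orientations are given as a unit quaternion [w, x, y, z].
In Python, from bench import read_state, viewer, manip gives the robot as it stands. The module is installed in compiled form; this text tells all that it offers.
- The arm moves only by the tool carry_out, never from a script. Its argument "rows" is a list of rows, each a list of 3 entries, a list of its own where there are three numbers: the shift along the tool's x, y, z in mm, then the turn, a rotation vector about the tool's x, y, z in degrees, then the finger opening in mm, from 0 to 85.4. A call has 1 to 5 rows; each row is the pose to reach, as a shift and turn from the pose commanded when the call began, along the tool's axes at that moment; what a row does not reach only later rows make up. A row lasts 1/10 s, in which the tool goes at most 50 mm and 8.59 degrees, less where a joint would pass 70% of its speed; a pose out of reach is approached as far as the arm can. A call with a gripper value outside its range is refused whole. The fingers move at their own pace and stop on an object; the grip force is fixed at half the most. Time passes only in rows, so rows that repeat a pose let the fingers close. It gives the time, the measured TCP pose, the force, the opening and the grip force at its end, in the units of the state.
- read_state(): the state, without advancing time (a new reading comes with each control period).
- viewer.get_image(name): name is "side" or "top"; returns a dict with "pixels" (420x560x3 uint8, blue, green, red), "intrinsics" (3x3 intrinsics, pixels), "k1" (the pictures are not rectified: a ray, as slopes to the right and down, at radius r is drawn at 1 + k1 r^2 times it, then the intrinsics apply), "position" and "rotation" of the camera in the world. Camera axes: x right, y down, z forward; pixel columns grow to the right and rows downward; lengths in m; the calibration is good to about 2 mm. A picture is of the moment at which its call begins. There is no depth.
- manip.job_done(): hands the job in; it is judged then, once.
The state is a dict: "time": time; "q": joint angles; "joint_velocities": joint speeds; "joint_torque": joint torques, N m; "tool_pos": TCP position; "tool_rot": TCP orientation; "ft_force": force on the tool from outside, world axes, zero at the start; "wrist_torque": the same for the moment, N m; "gripper_width": opening from 0.0 (shut) to 1.0 (fully open); "grasp_force": force on a finger pad.
Only numpy, scipy, OpenCV 4.12 (cv2) and the standard library are available. Lean on these libraries where they do the work, as an engineer would, in place of code of your own. Each camera call takes 0.05 s, during which the arm holds its last target. There are 200 camera calls.

## Working session

There is one attempt and no reset: what is moved stays moved. The work goes in short steps, Python scripts to look and compute and a tool call to move; the robot and the scene stay as the last step left them, time stands still between calls to the robot, and variables do not carry over. Pictures are saved under pics/ and viewed, at most 10 in all, crops included, and the job is handed in when it is done.

Besides the shell and the picture viewer there is one more tool, called after "Call:" as name([rows], argument=value, ...), one row to a line, values as JSON. carry_out: Moves the arm, as the interface text tells. Its arguments: {"type":"object","properties":{"rows":{"type":"array","items":{"type":"array"}}},"required":["rows"]}

```bash
mkdir -p pics
cat > h.py <<'E'
import numpy as np, cv2
from bench import read_state, viewer, manip
from scipy.spatial.transform import Rotation as R
def shot(n,f):
    i=viewer.get_image(n); cv2.imwrite('pics/'+f,i['pixels']); 
    np.savez('pics/'+f+'.npz',**{k:np.array(v) for k,v in i.items()}); return i
def cam(f): return np.load('pics/'+f+'.npz')
def rot(i):
    r=np.array(i['rotation'],float)
    return r if r.shape==(3,3) else R.from_quat(np.roll(r,-1)).as_matrix()
def ray(i,u,v):
    K=i['intrinsics'];d=np.array([(u-K[0,2])/K[0,0],(v-K[1,2])/K[1,1]]);s=d.copy()
    for _ in range(30): s=d/(1+float(i['k1'])*(s@s))
    return rot(i)@np.array([*s,1])
def onz(i,u,v,z):
    d=ray(i,u,v);p=np.array(i['position']);return p+d*(z-p[2])/d[2]
def proj(i,P):
    c=(np.atleast_2d(P)-i['position'])@rot(i);s=c[:,:2]/c[:,2:];s=s*(1+float(i['k1'])*(s**2).sum(1,keepdims=True))
    K=i['intrinsics'];return s*[K[0,0],K[1,1]]+[K[0,2],K[1,2]]
def tool():
    s=read_state();return np.array(s['tool_pos']),R.from_quat(np.roll(s['tool_rot'],-1)),s
E
python3 - <<'E'
from h import *
for n in('top','side'):
    i=shot(n,n+'0.png');print(n,i['position'],i['rotation'],i['k1'],i['intrinsics'])
s=read_state();print(s['tool_pos'],s['tool_rot'],s['time'],s['gripper_width'],s['ft_force'],manip.grip_point_offset)
E
```

```text
top [ 0.36478747 -0.0057347   1.39132094] [ 0.04882701 -0.69699573  0.71329571 -0.0549737 ] -0.08492303537836594 [[460.80274451   0.         277.43063895]
 [  0.         460.80274451 208.66976316]
 [  0.           0.           1.        ]]
side [ 0.47392176 -0.97874768  0.83952057] [-0.4343366   0.89867354 -0.05799291  0.01934984] -0.030979594240037028 [[401.66279758   0.         278.15423933]
 [  0.         401.66279758 203.84410875]
 [  0.           0.           1.        ]]
[0.18561346 0.57025385 0.23060245] [-2.19308165e-04  1.56757171e-01  9.87636994e-01 -5.56386136e-04] 0.1 1.0026255317398043 [ 0.27219361 -0.10405476 -0.94299643] 0.0187
```

View pics/top0.png

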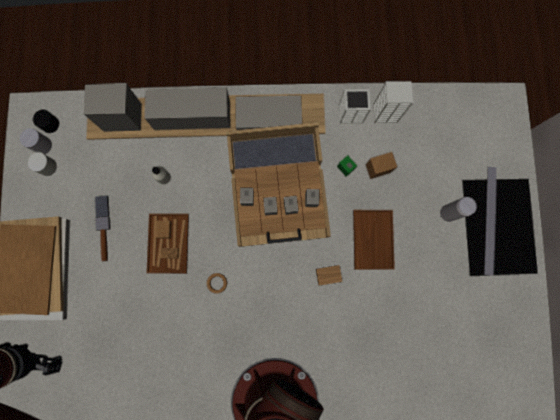

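View pics/side0.png

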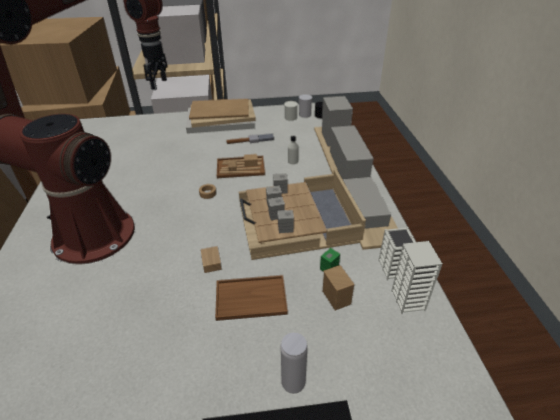

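The top view shows the tester around (280,195), the handle at (284,236), and blocks at (246,195), (270,205), (291,204) and (312,197). The empty tray is at (375,240) and the green decoy at (347,166). I'll zoom in to measure.

Run:
```python
import cv2
a=cv2.imread('pics/top0.png')[120:290,215:415]
cv2.imwrite('pics/c0.png',cv2.resize(cv2.convertScaleAbs(a,alpha=1.6),None,fx=3.5,fy=3.5,interpolation=cv2.INTER_CUBIC))
```

```text
(no output)
```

View pics/c0.png

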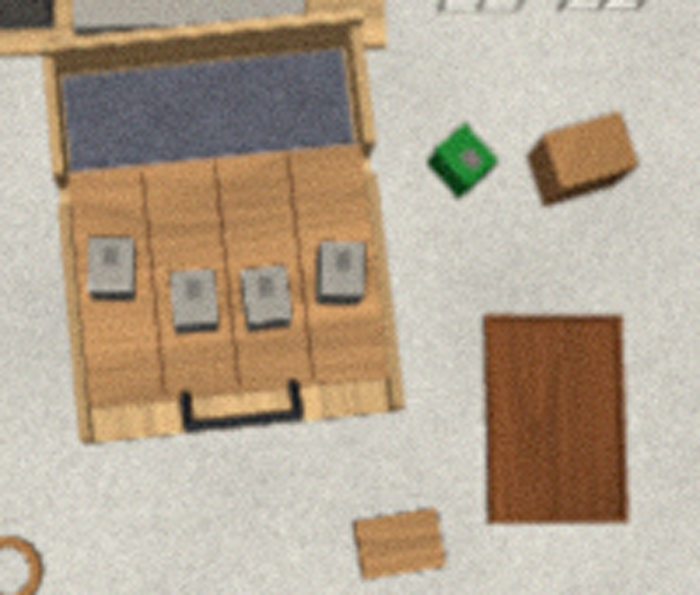

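Run:
```python
from h import *
i=cam('top0.png'); f=lambda x,y,z:onz(i,215+x/3.5,120+y/3.5,z)[:2].round(4)
print('handle',f(187,425,.082),f(300,413,.082))
a,b=f(187,425,.082),f(300,413,.082);print(np.linalg.norm(a-b),'yaw',np.degrees(np.arctan2(*(a-b)[::-1]))-90,(a+b)/2)
for n,c,z in [('tray',[(484,316),(622,315),(628,522),(488,522)],.014),('b1',[(90,237),(134,237),(134,293),(88,293)],.116),('b2',[(171,270),(215,268),(218,325),(174,328)],.116),('b3',[(241,270),(286,265),(291,319),(246,323)],.116),('b4',[(320,242),(366,242),(364,298),(317,297)],.116),('floor',[(62,80),(347,50)],.012),('trough far corners',[(45,55),(365,15)],.09)]:
    P=np.array([f(*p,z) for p in c]);print(n,P.mean(0).round(4),P.tolist())
    if len(c)==4: e=P[0]-P[3]+P[1]-P[2];print('  yaw',np.degrees(np.arctan2(e[1],e[0])).round(1), np.linalg.norm(P-np.roll(P,1,0),axis=1).round(3))
p,r,s=tool();print(p,r.as_matrix().round(3),s['q'])
```

```text
handle [0.4649 0.0084] [ 0.4725 -0.0838]
0.09251270183061351 yaw 4.7122092274197485 [ 0.4687 -0.0377]
tray [ 0.4684 -0.3078] [[0.5583, -0.2499], [0.5565, -0.3707], [0.3778, -0.3656], [0.3812, -0.2452]]
  yaw -1.6 [0.177 0.121 0.179 0.12 ]
b1 [0.5922 0.0659] [[0.6154, 0.0829], [0.6146, 0.0475], [0.569, 0.0482], [0.5698, 0.085]]
  yaw -1.8 [0.046 0.035 0.046 0.037]
b2 [ 5.641e-01 -1.000e-04] [[0.587, 0.0182], [0.5878, -0.0171], [0.5416, -0.0184], [0.54, 0.0168]]
  yaw 1.7 [0.047 0.035 0.046 0.035]
b3 [ 0.5656 -0.0574] [[0.5857, -0.0379], [0.589, -0.0742], [0.5451, -0.0768], [0.5427, -0.0408]]
  yaw 3.6 [0.043 0.036 0.044 0.036]
b4 [ 0.5842 -0.1188] [[0.6072, -0.1021], [0.6064, -0.1392], [0.5608, -0.1359], [0.5624, -0.0982]]
  yaw -4.6 [0.045 0.037 0.046 0.038]
floor [ 0.789  -0.0132] [[0.7779, 0.1134], [0.8, -0.1399]]
trough far corners [ 0.7912 -0.0139] [[0.7766, 0.1208], [0.8058, -0.1486]]
[0.18561346 0.57025385 0.23060245] [[-0.951  0.31  -0.001]
 [ 0.31   0.951 -0.001]
 [ 0.    -0.001 -1.   ]] [1.03829261e+00 1.04639260e-01 9.65509773e-02 1.56390414e+00
 4.41524194e-07 1.35310541e+00]
```

Call:
carry_out([
  [[-33,-35,0],[0,0,0],85],
  [[-66,-70,0],[0,0,0],70],
  [[-99,-105,0],[0,0,0],50],
  [[-132,-140,0],[0,0,0],34],
  [[-165,-175,0],[0,0,0],34],
])

```text
time: 0.6
tool_pos: [0.2887, 0.3514, 0.2309]
tool_rot: [-0.0, 0.156, 0.988, -0.0]
ft_force: [1.7, -0.8, 0.7]
gripper_width: 0.397
grasp_force: 0.0
```

Call:
carry_out([
  [[-33,-35,0],[0,0,0],34],
  [[-66,-70,0],[0,0,0],34],
  [[-99,-105,0],[0,0,0],34],
  [[-132,-140,0],[0,0,0],34],
  [[-165,-175,0],[0,0,0],34],
])

```text
time: 1.1
tool_pos: [0.3915, 0.1337, 0.2312]
tool_rot: [0.0, 0.157, 0.988, 0.0]
ft_force: [0.9, 0.0, -0.1]
gripper_width: 0.397
grasp_force: 0.0
```

Call:
carry_out([
  [[-26,-28,0],[0,0,8],34],
  [[-52,-56,0],[0,0,16],34],
  [[-78,-84,0],[0,0,24],34],
  [[-104,-112,0],[0,0,32],34],
  [[-128,-140,0],[0,0,40],34],
])

```text
time: 1.6
tool_pos: [0.4699, -0.0388, 0.231]
tool_rot: [-0.0, 0.488, 0.873, 0.0]
ft_force: [0.6, -0.3, -0.1]
gripper_width: 0.4
grasp_force: 0.0
```

Call:
carry_out([
  [[0,0,20],[0,0,8],34],
  [[0,0,50],[0,0,16],34],
  [[0,0,80],[0,0,24],34],
  [[0,0,100],[0,0,27],34],
  [[0,0,100],[0,0,27],34],
])

```text
time: 2.1
tool_pos: [0.4675, -0.0365, 0.1281]
tool_rot: [-0.002, 0.676, 0.737, -0.001]
ft_force: [0.1, -0.5, -0.2]
gripper_width: 0.397
grasp_force: 0.0
```

Run:
```python
from h import *
print(proj(cam('side0.png'),[[.4649,.0084,.082],[.4725,-.0838,.082]]))
i=shot('side','s1.png');t,r,s=tool();print(t,proj(i,[t]))
a=i['pixels'][120:270,170:370]
b=cv2.imread('pics/side0.png')[160:260,210:310]
cv2.imwrite('pics/c1.png',np.hstack([cv2.resize(cv2.convertScaleAbs(b,alpha=1.5),(400,400)),cv2.resize(cv2.convertScaleAbs(a[40:140,30:130],alpha=1.5),(400,400))]))
```

```text
[[240.35037401 199.23782168]
 [244.47898053 218.25987733]]
[ 0.46853272 -0.036795    0.13021806] [[241.10889601 195.48460807]]
```

View pics/c1.png

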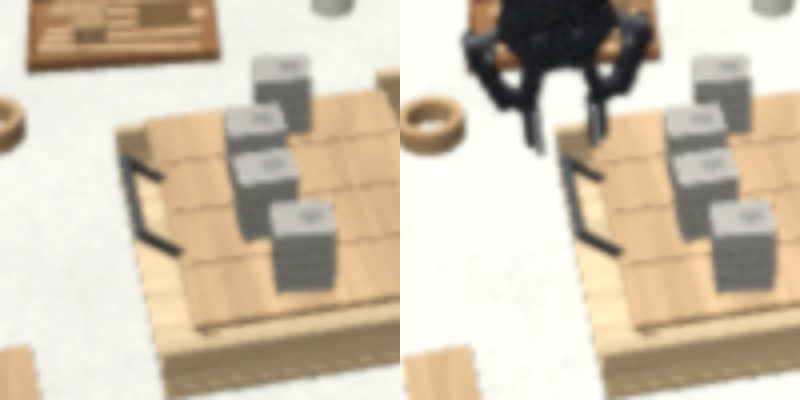

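Call:
carry_out([
  [[0,0,25],[0,0,0],34],
  [[0,0,48],[0,0,0],34],
  [[0,0,61],[0,0,0],34],
  [[0,0,61],[0,0,0],0],
  [[0,0,61],[0,0,0],0],
])

```text
time: 2.65
tool_pos: [0.4683, -0.0373, 0.0711]
tool_rot: [-0.001, 0.676, 0.737, -0.001]
ft_force: [1.0, -1.3, 0.8]
gripper_width: 0.091
grasp_force: 58.5
```

Call:
carry_out([
  [[0,0,0],[0,0,0],0],
  [[0,0,0],[0,0,0],0],
  [[0,0,0],[0,0,0],0],
])

```text
time: 2.95
tool_pos: [0.4684, -0.0373, 0.0711]
tool_rot: [-0.001, 0.676, 0.737, -0.001]
ft_force: [-7.2, -0.9, -0.6]
gripper_width: 0.088
grasp_force: 58.6
```

Call:
carry_out([
  [[0,0.8,-6.3],[0,0,0],0],
  [[0,1.8,-12.6],[0,0,0],0],
  [[0,3,-18.8],[0,0,0],0],
  [[0,4.3,-25],[0,0,0],0],
  [[0,5.8,-31.1],[0,0,0],0],
])

```text
time: 3.45
tool_pos: [0.4739, -0.0368, 0.1015]
tool_rot: [-0.001, 0.676, 0.737, -0.001]
ft_force: [-8.7, -2.6, -8.8]
gripper_width: 0.087
grasp_force: 58.4
```

Call:
carry_out([
  [[0,1.7,-6.2],[0,0,0],0],
  [[0,3.6,-12.2],[0,0,0],0],
  [[0,5.6,-18.2],[0,0,0],0],
  [[0,7.8,-24.2],[0,0,0],0],
  [[0,10.2,-30.1],[0,0,0],0],
])

```text
time: 3.95
tool_pos: [0.4835, -0.036, 0.1316]
tool_rot: [-0.002, 0.676, 0.737, -0.002]
ft_force: [-9.4, -2.5, -6.3]
gripper_width: 0.084
grasp_force: 58.4
```

Call:
carry_out([
  [[0,2.5,-5.8],[0,0,0],0],
  [[0,5.2,-11.5],[0,0,0],0],
  [[0,8,-17.2],[0,0,0],0],
  [[0,11,-22.8],[0,0,0],0],
  [[0,14.2,-28.3],[0,0,0],0],
])

```text
time: 4.45
tool_pos: [0.4972, -0.0349, 0.1602]
tool_rot: [-0.002, 0.676, 0.737, -0.002]
ft_force: [-14.0, -3.9, -2.0]
gripper_width: 0.089
grasp_force: 58.5
```

Call:
carry_out([
  [[0,1,-2],[0,0,0],0],
  [[0,1.5,-3],[0,0,0],0],
  [[0,1.5,-3],[0,0,0],0],
  [[0,1.5,-3],[0,0,0],0],
  [[0,1.5,-3],[0,0,0],0],
])

```text
time: 4.95
tool_pos: [0.4984, -0.0348, 0.1623]
tool_rot: [-0.002, 0.676, 0.737, -0.003]
ft_force: [-11.7, -4.7, -8.0]
gripper_width: 0.088
grasp_force: 58.9
```

Call:
carry_out([
  [[0,0,0],[0,0,0],0],
  [[0,0,0],[0,0,0],0],
  [[0,0,0],[0,0,0],0],
  [[0,0,0],[0,0,0],0],
  [[0,0,0],[0,0,0],0],
])

```text
time: 5.45
tool_pos: [0.4984, -0.0348, 0.1623]
tool_rot: [-0.002, 0.676, 0.737, -0.003]
ft_force: [-12.1, -5.3, -7.3]
gripper_width: 0.084
grasp_force: 58.9
```

Run:
```python
from h import *
i=shot('side','s2.png')['pixels'];j=shot('top','t2.png')['pixels'];t,r,s=tool();print(t)
g=lambda a:cv2.resize(cv2.convertScaleAbs(a,alpha=1.5),(400,400))
cv2.imwrite('pics/c2.png',np.hstack([g(i[140:270,240:370]),g(j[120:250,220:350])]))
```

```text
[ 0.49840257 -0.03475424  0.16226035]
```

View pics/c2.png

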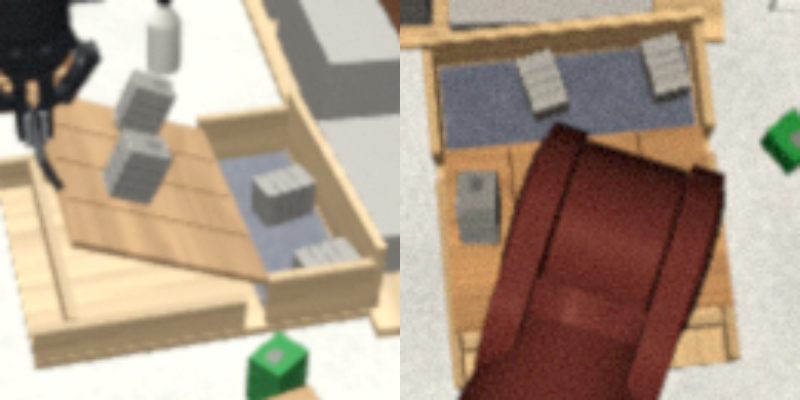

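Two blocks slid into the trough, at crop (540,80) and (663,65), which makes them b2 and b4. b1 and b3 still stand on the raised slope. Now I'll lower the ramp.

Call:
carry_out([
  [[0,-4.7,8.5],[0,0,0],0],
  [[0,-7.7,14.1],[0,0,0],0],
  [[0,-10.5,19.8],[0,0,0],0],
  [[0,-13.2,25.5],[0,0,0],0],
  [[0,-15.7,31.3],[0,0,0],0],
])

```text
time: 6.05
tool_pos: [0.4845, -0.036, 0.1338]
tool_rot: [-0.0, 0.676, 0.737, -0.001]
ft_force: [-13.8, -0.4, 10.3]
gripper_width: 0.087
grasp_force: 61.0
```

Call:
carry_out([
  [[0,-2.4,5.9],[0,0,0],0],
  [[0,-4.6,11.9],[0,0,0],0],
  [[0,-6.6,17.9],[0,0,0],0],
  [[0,-8.5,23.9],[0,0,0],0],
  [[0,-10.2,30.1],[0,0,0],0],
])

```text
time: 6.55
tool_pos: [0.4744, -0.0369, 0.1033]
tool_rot: [-0.0, 0.676, 0.737, -0.001]
ft_force: [-12.4, -0.4, 8.2]
gripper_width: 0.087
grasp_force: 61.5
```

Call:
carry_out([
  [[0,-1.5,6.1],[0,0,0],0],
  [[0,-2.8,12.3],[0,0,0],0],
  [[0,-4,18.5],[0,0,0],0],
  [[0,-5,24.8],[0,0,0],0],
  [[0,-5.8,31.1],[0,0,0],0],
])

```text
time: 7.05
tool_pos: [0.4686, -0.0373, 0.0718]
tool_rot: [-0.001, 0.676, 0.737, -0.001]
ft_force: [-12.0, 0.6, 7.1]
gripper_width: 0.083
grasp_force: 62.1
```

Call:
carry_out([
  [[0,0,1],[0,0,0],0],
  [[0,0,2],[0,0,0],0],
  [[0,0,2],[0,0,0],0],
])

```text
time: 7.35
tool_pos: [0.4685, -0.0374, 0.0708]
tool_rot: [-0.001, 0.676, 0.737, -0.001]
ft_force: [-16.7, 0.4, 16.6]
gripper_width: 0.089
grasp_force: 64.2
```

Call:
carry_out([
  [[0,0,-2],[0,0,0],34],
  [[0,0,-2],[0,0,0],34],
  [[0,0,-2],[0,0,0],34],
  [[0,0,-22],[0,0,0],34],
  [[0,0,-62],[0,0,0],34],
])

```text
time: 7.85
tool_pos: [0.4679, -0.0365, 0.1286]
tool_rot: [-0.002, 0.676, 0.737, -0.001]
ft_force: [0.2, -0.3, 0.5]
gripper_width: 0.402
grasp_force: 0.0
```

Call:
carry_out([
  [[0,0,-45],[0,0,0],34],
  [[-20,-10,-80],[0,0,-8],50],
  [[-60,-20,-80],[0,0,-16],65],
  [[-100,-30,-80],[0,0,-24],65],
  [[-140,-45,-80],[0,0,-32],65],
])

```text
time: 8.35
tool_pos: [0.4383, -0.1783, 0.2111]
tool_rot: [0.001, 0.449, 0.893, -0.0]
ft_force: [1.3, 1.5, 0.4]
gripper_width: 0.762
grasp_force: 0.0
```

Run:
```python
from h import *
j=shot('top','t3.png')['pixels'];t,r,s=tool();print(t,r.as_matrix().round(3),s['time'])
cv2.imwrite('pics/c3.png',cv2.resize(cv2.convertScaleAbs(j[120:290,215:415],alpha=1.6),None,fx=3.5,fy=3.5,interpolation=cv2.INTER_CUBIC))
```

```text
[ 0.43679871 -0.18324719  0.21063442] [[-0.606  0.796  0.   ]
 [ 0.796  0.606 -0.003]
 [-0.003 -0.002 -1.   ]] 8.4
```

View pics/c3.png

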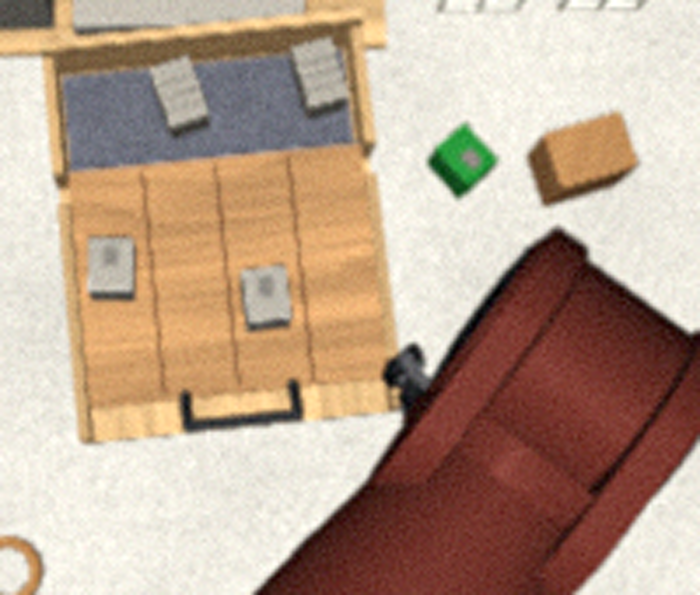

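b1 (crop 111,266) and b3 (266,295) stand unchanged on the level ramp. The two slick blocks are in the trough.

Call:
carry_out([
  [[4,36,0],[0,0,-8],65],
  [[9,72,0],[0,0,-16],65],
  [[13,107,0],[0,0,-24],65],
  [[18,143,0],[0,0,-32],65],
  [[22,179,0],[0,0,-40],65],
])

```text
time: 8.9
tool_pos: [0.5707, -0.052, 0.2107]
tool_rot: [0.0, 0.117, 0.993, -0.0]
ft_force: [0.3, -0.0, 0.6]
gripper_width: 0.761
grasp_force: 0.0
```

Call:
carry_out([
  [[0,0,10],[0,0,-8],65],
  [[0,0,30],[0,0,-17],65],
  [[0,0,60],[0,0,-17],65],
  [[0,0,60],[0,0,-17],65],
])

```text
time: 9.3
tool_pos: [0.5676, -0.0524, 0.1466]
tool_rot: [-0.003, -0.028, 1.0, 0.001]
ft_force: [-0.6, 0.4, -0.3]
gripper_width: 0.763
grasp_force: 0.0
```

Run:
```python
from h import *
t,r,s=tool();print(t,np.degrees(np.arctan2(*r.as_matrix()[1::-1,1])),r.inv().apply(np.array([.5656,-.0574,.073])-t)*1e3)
```

```text
[ 0.56759569 -0.05237914  0.14656656] 93.22049406132204 [ 1.88898123 -5.06989759 73.56601689]
```

Call:
carry_out([
  [[2,-4,20],[0,0,0],65],
  [[2,-4,45],[0,0,0],65],
  [[2,-4,71],[0,0,0],65],
  [[2,-4,71],[0,0,0],65],
  [[2,-4,71],[0,0,0],20],
])

```text
time: 9.8
tool_pos: [0.5681, -0.0575, 0.0808]
tool_rot: [0.0, -0.028, 1.0, -0.0]
ft_force: [0.2, 0.2, 0.3]
gripper_width: 0.608
grasp_force: 0.0
```

Call:
carry_out([
  [[0,0,0],[0,0,0],20],
  [[0,0,0],[0,0,0],20],
  [[0,0,0],[0,0,0],20],
  [[0,0,0],[0,0,0],20],
])

```text
time: 10.2
tool_pos: [0.5692, -0.0578, 0.082]
tool_rot: [0.002, -0.028, 1.0, -0.001]
ft_force: [-1.2, 0.0, 7.6]
gripper_width: 0.413
grasp_force: 59.6
```

Call:
carry_out([
  [[0,0,-25],[0,0,0],20],
  [[0,0,-60],[0,0,0],20],
  [[0,0,-100],[0,0,0],20],
  [[0,0,-100],[0,0,0],20],
])

```text
time: 10.6
tool_pos: [0.5707, -0.0583, 0.1867]
tool_rot: [0.005, -0.028, 1.0, -0.002]
ft_force: [0.4, -1.0, -1.4]
gripper_width: 0.417
grasp_force: 59.1
```

Call:
carry_out([
  [[8,-25,0],[0,0,0],20],
  [[20,-65,0],[0,0,0],20],
  [[32,-105,0],[0,0,0],20],
  [[44,-145,0],[0,0,0],20],
  [[56,-190,0],[0,0,0],20],
])

```text
time: 11.1
tool_pos: [0.5221, -0.2514, 0.1799]
tool_rot: [0.0, -0.028, 1.0, -0.0]
ft_force: [-0.2, -0.6, -1.1]
gripper_width: 0.419
grasp_force: 59.1
```

Call:
carry_out([
  [[10,-35,0],[0,0,0],20],
  [[17,-57,10],[0,0,0],20],
  [[17,-57,40],[0,0,0],20],
  [[17,-57,80],[0,0,0],20],
  [[17,-57,80],[0,0,0],20],
])

```text
time: 11.6
tool_pos: [0.506, -0.3059, 0.094]
tool_rot: [-0.003, -0.028, 1.0, 0.003]
ft_force: [-1.2, 0.9, -0.8]
gripper_width: 0.412
grasp_force: 59.1
```

Call:
carry_out([
  [[0,0,0],[0,0,0],20],
  [[0,0,0],[0,0,0],20],
])

```text
time: 11.8
tool_pos: [0.5097, -0.3088, 0.1019]
tool_rot: [0.001, -0.028, 1.0, -0.001]
ft_force: [0.1, -0.2, -0.9]
gripper_width: 0.416
grasp_force: 59.2
```

Call:
carry_out([
  [[0,0,25],[0,0,0],20],
  [[0,0,50],[0,0,0],20],
  [[0,0,66],[0,0,0],20],
  [[0,0,70],[0,0,0],20],
  [[0,0,71],[0,0,0],20],
])

```text
time: 12.3
tool_pos: [0.5091, -0.3083, 0.0291]
tool_rot: [0.0, -0.028, 1.0, -0.0]
ft_force: [0.4, 0.5, -0.9]
gripper_width: 0.413
grasp_force: 59.2
```

Call:
carry_out([
  [[0,0,0],[0,0,0],20],
  [[0,0,0],[0,0,0],20],
])

```text
time: 12.5
tool_pos: [0.5094, -0.3086, 0.0297]
tool_rot: [0.001, -0.028, 1.0, -0.001]
ft_force: [-0.5, 0.0, -1.1]
gripper_width: 0.417
grasp_force: 59.2
```

Call:
carry_out([
  [[0,0,1],[0,0,0],20],
  [[0,0,2],[0,0,0],20],
  [[0,0,2],[0,0,0],20],
])

```text
time: 12.8
tool_pos: [0.509, -0.3083, 0.027]
tool_rot: [0.0, -0.028, 1.0, -0.0]
ft_force: [-0.7, 0.2, 5.1]
gripper_width: 0.416
grasp_force: 59.6
```

Call:
carry_out([
  [[0,0,0],[0,0,0],55],
  [[0,0,0],[0,0,0],55],
  [[0,0,0],[0,0,0],55],
  [[0,0,-20],[0,0,0],60],
  [[0,0,-60],[0,0,0],65],
])

```text
time: 13.3
tool_pos: [0.5068, -0.3062, 0.0834]
tool_rot: [-0.002, -0.028, 1.0, 0.002]
ft_force: [-0.2, -0.2, 0.7]
gripper_width: 0.763
grasp_force: 0.0
```

Call:
carry_out([
  [[0,0,-45],[0,0,0],65],
  [[0,0,-90],[0,0,0],65],
  [[-10,35,-90],[0,0,0],65],
  [[-22,77,-90],[0,0,0],65],
  [[-34,120,-90],[0,0,0],65],
])

```text
time: 13.8
tool_pos: [0.5361, -0.1855, 0.1766]
tool_rot: [0.0, -0.027, 1.0, -0.0]
ft_force: [1.4, 0.2, -1.1]
gripper_width: 0.759
grasp_force: 0.0
```

Call:
carry_out([
  [[-12,42,0],[0,0,0],65],
  [[-24,85,0],[0,0,0],65],
  [[-36,128,0],[0,0,0],65],
  [[-48,171,0],[0,0,0],65],
  [[-58,206,0],[0,0,0],65],
])

```text
time: 14.3
tool_pos: [0.5824, 0.025, 0.1763]
tool_rot: [0.0, -0.029, 1.0, 0.0]
ft_force: [0.7, -0.3, 0.6]
gripper_width: 0.761
grasp_force: 0.0
```

Call:
carry_out([
  [[-12,43,0],[0,0,5],65],
  [[-12,43,20],[0,0,5],65],
  [[-12,43,30],[0,0,5],65],
  [[-12,43,30],[0,0,5],65],
  [[-12,43,30],[0,0,5],65],
])

```text
time: 14.8
tool_pos: [0.5916, 0.0653, 0.1464]
tool_rot: [-0.0, 0.016, 1.0, 0.0]
ft_force: [0.3, 0.8, 0.3]
gripper_width: 0.763
grasp_force: 0.0
```

Run:
```python
from h import *
t,r,s=tool();print(t,np.degrees(np.arctan2(*r.as_matrix()[1::-1,1])),r.inv().apply(np.array([.5922,.0659,.08])-t)*1e3)
```

```text
[0.5916175  0.06534472 0.1463582 ] 88.15909814907562 [-0.59652428  0.57174887 66.35793366]
```

Call:
carry_out([
  [[0,1,25],[0,0,0],65],
  [[0,1,50],[0,0,0],65],
  [[0,1,66],[0,0,0],65],
  [[0,1,66],[0,0,0],65],
  [[0,1,66],[0,0,0],20],
])

```text
time: 15.3
tool_pos: [0.5922, 0.0668, 0.0812]
tool_rot: [0.0, 0.016, 1.0, 0.0]
ft_force: [0.0, 0.4, -0.1]
gripper_width: 0.607
grasp_force: 0.0
```

Call:
carry_out([
  [[0,0,0],[0,0,0],20],
  [[0,0,0],[0,0,0],20],
  [[0,0,0],[0,0,0],20],
  [[0,0,0],[0,0,0],20],
])

```text
time: 15.7
tool_pos: [0.593, 0.0671, 0.0822]
tool_rot: [0.001, 0.016, 1.0, -0.0]
ft_force: [-0.3, -0.8, 6.8]
gripper_width: 0.414
grasp_force: 60.4
```

Call:
carry_out([
  [[0,0,-25],[0,0,0],20],
  [[0,0,-60],[0,0,0],20],
  [[0,0,-100],[0,0,0],20],
  [[0,0,-100],[0,0,0],20],
])

```text
time: 16.1
tool_pos: [0.5947, 0.0669, 0.1872]
tool_rot: [0.005, 0.016, 1.0, -0.0]
ft_force: [0.0, -0.3, -0.5]
gripper_width: 0.415
grasp_force: 59.9
```

Call:
carry_out([
  [[8,-20,0],[0,0,0],20],
  [[24,-60,0],[0,0,0],20],
  [[41,-100,0],[0,0,0],20],
  [[57,-140,0],[0,0,0],20],
  [[73,-180,0],[0,0,0],20],
])

```text
time: 16.6
tool_pos: [0.5124, -0.1117, 0.1802]
tool_rot: [0.0, 0.015, 1.0, -0.0]
ft_force: [0.3, 0.0, -1.0]
gripper_width: 0.411
grasp_force: 60.0
```

Call:
carry_out([
  [[16,-40,0],[0,0,0],20],
  [[32,-80,0],[0,0,0],20],
  [[48,-120,0],[0,0,0],20],
  [[64,-160,0],[0,0,0],20],
  [[77,-187,0],[0,0,0],20],
])

```text
time: 17.1
tool_pos: [0.4293, -0.2973, 0.1802]
tool_rot: [0.0, 0.016, 1.0, -0.0]
ft_force: [0.7, 0.6, -0.3]
gripper_width: 0.411
grasp_force: 60.1
```

Call:
carry_out([
  [[4,-10,0],[0,0,0],20],
  [[4,-10,35],[0,0,0],20],
  [[4,-10,80],[0,0,0],20],
  [[4,-10,80],[0,0,0],20],
  [[4,-10,80],[0,0,0],20],
])

```text
time: 17.6
tool_pos: [0.4261, -0.3039, 0.1006]
tool_rot: [-0.0, 0.015, 1.0, 0.001]
ft_force: [1.2, -0.2, 0.2]
gripper_width: 0.413
grasp_force: 60.1
```

Call:
carry_out([
  [[0,0,25],[0,0,0],20],
  [[0,0,50],[0,0,0],20],
  [[0,0,66],[0,0,0],20],
  [[0,0,70],[0,0,0],20],
  [[0,0,70],[0,0,0],20],
])

```text
time: 18.1
tool_pos: [0.4271, -0.3054, 0.0321]
tool_rot: [0.001, 0.015, 1.0, -0.001]
ft_force: [-0.2, -0.1, -0.4]
gripper_width: 0.414
grasp_force: 60.1
```

Call:
carry_out([
  [[0,0,1],[0,0,0],20],
  [[0,0,2],[0,0,0],20],
  [[0,0,3],[0,0,0],20],
  [[0,0,3],[0,0,0],20],
])

```text
time: 18.5
tool_pos: [0.4263, -0.3049, 0.0276]
tool_rot: [0.0, 0.016, 1.0, -0.0]
ft_force: [-0.1, -0.2, -1.1]
gripper_width: 0.415
grasp_force: 60.1
```

Then I'll release, lift and back away toward the robot's near-left, so the tray is visible.

Call:
carry_out([
  [[0,0,0.6],[0,0,0],20],
  [[0,0,0.6],[0,0,0],55],
  [[0,0,0.6],[0,0,0],55],
  [[0,0,0.6],[0,0,0],55],
  [[0,0,-20],[0,0,0],60],
])

```text
time: 19.0
tool_pos: [0.4248, -0.3032, 0.0449]
tool_rot: [-0.001, 0.016, 1.0, 0.002]
ft_force: [0.5, 0.5, 0.9]
gripper_width: 0.7
grasp_force: 0.0
```

Call:
carry_out([
  [[0,0,-40],[0,0,0],60],
  [[0,0,-85],[0,0,0],60],
  [[0,0,-130],[0,0,0],60],
  [[0,40,-140],[0,0,0],60],
  [[0,80,-140],[0,0,0],60],
])

```text
time: 19.5
tool_pos: [0.4295, -0.2255, 0.1901]
tool_rot: [0.002, 0.017, 1.0, -0.001]
ft_force: [0.4, 0.7, 0.6]
gripper_width: 0.704
grasp_force: 0.0
```

Call:
carry_out([
  [[0,45,0],[0,0,0],60],
  [[0,90,0],[0,0,0],60],
  [[0,135,0],[0,0,0],60],
  [[0,180,0],[0,0,0],60],
  [[0,220,0],[0,0,0],60],
])

```text
time: 20.0
tool_pos: [0.4353, -0.003, 0.1875]
tool_rot: [0.0, 0.015, 1.0, 0.0]
ft_force: [1.5, 0.3, -0.4]
gripper_width: 0.701
grasp_force: 0.0
```

Call:
carry_out([
  [[0,0,0],[0,0,0],60],
  [[0,0,0],[0,0,0],60],
])

```text
time: 20.2
tool_pos: [0.4356, -0.0043, 0.1874]
tool_rot: [0.0, 0.014, 1.0, -0.0]
ft_force: [0.3, 0.2, -0.2]
gripper_width: 0.704
grasp_force: 0.0
```

Run:
```python
from h import *
i=shot('side','s4.png')['pixels'];j=shot('top','t4.png')['pixels']
g=lambda a:cv2.resize(cv2.convertScaleAbs(a,alpha=1.5),(400,400))
cv2.imwrite('pics/c4.png',np.hstack([g(i[150:350,190:390]),g(j[110:290,230:410])]))
```

```text
(no output)
```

View pics/c4.png

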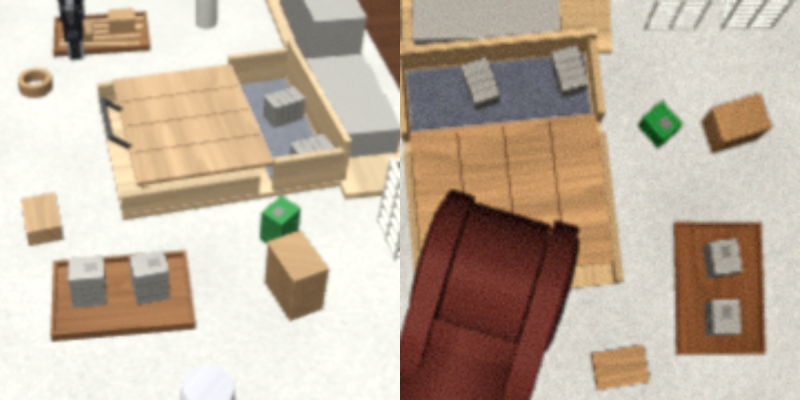

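Both holding blocks stand upright in the tray, at crop (722,258) and (722,315). The ramp is level, and both slick blocks lie in the trough. Handing in.

```bash
python3 -c "
from bench import manip
print(manip.job_done())"
```

```text
the job is handed in; nothing more can be done
None
```

The job is handed in, with no verdict returned: two blocks held on the slope and now stand upright in the ready tray, the two that slid are in the catch trough, the ramp is level, and I saw no bystander moved.

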